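# Index the model railway turntable to the water tower road

## Task

The model turntable has to be turned so that the locomotive standing on its bridge can drive off onto the stub road that ends at the water tower (the round tank with a pointed roof on a single brick column). With your fingers, push the upright tab at the near end of the bridge sideways, past as many notches as it takes, until the bridge has clicked into line with that road, then take the hand away. Push gently, do not grip the tab, and do not touch, lift or shake off the locomotive; leave the wagon, the paint jar and the screwdriver where they are.

Things in the scene. Friction and masses are not known exactly. Their poses are not given: they have to be found in the camera images.
- bridge (a joint): bridge angle, rad, counter-clockwise from above positive; starts near 0, along the baseboard's x axis. Spring notches every 20 degrees (-1.047, -0.698, -0.349, 0, 0.349, 0.698, 1.047), each in line with one road; stops at +-1.15. Half way between notches it tips over and clicks into the next by itself. 2 to 3 N at the tab turns it
- bridge_deck (a point): point on the turntable's pivot at rail-top height, 34.5 mm above the table. Bridge: planked deck with two rails, 198 mm long, 46 wide, in a round pit 210 mm across. Its x axis points along the bridge from the tab end to the plain end; the plain end faces the roads (the tab end only sweeps the bare half of the board); z is up
- push_tab: push tab on the bridge: upright dark steel plate, 30 mm long along the bridge (113 to 143 mm from the pivot), 6 mm thick, 34 to 64 mm above the table, on an 8 mm wide arm; bare board around it, 30 mm above the table. Origin: plate centre, 128 mm from the pivot on the side away from the roads; turns with the bridge, axes as bridge_deck: push along its y
- water_tower: fixed model water tower 117 mm tall: brick column 22 mm across, round dark tank 48 mm across, cone roof. Origin: centre of its foot, on the centre line of its road, 194 mm from the pivot, in the direction the bridge must point. At one of the six stub roads; the others end at a low lying tank, a bunker on four legs, a slim silo, a hut and a lamp mast
- loco: loose black model tank locomotive 108 mm long, 33 wide, 46 tall, standing on the bridge's rails over the pivot, top 81 mm above the table; origin at mid length at rail-top height, x along it. Rides round with the bridge
- wagon: loose open model wagon 84 mm long, 31 wide, 30 tall, on the middle road, which runs on to the board's edge, 160 to 178 mm from the pivot; origin at mid length at rail-top height
- paint_jar: loose paint jar with black cap, 30 mm across, 38 tall, on the near right corner of the baseboard (420 by 480 mm); origin at the centre of its underside
- screwdriver: loose small screwdriver 130 mm long lying along the left edge of the baseboard; origin under its middle
Things that resemble listed ones, but are neither listed nor needed, are in the scene too. What is shaped like the loco but green or red is not meant.

How it is judged:
By the outcome, as a careful person would: the job done as asked, in the order asked, and still so for the second after the job is handed in, with the robot touching nothing.
It also fails if it takes over 40 s, if anything falls off the work surface, if the arm or the gripper's body presses on something with over 40 N, if the wrist force passes 120 N, or if a joint passes its speed limit or range.

## Robot

A 6-joint arm with a two-finger parallel gripper is mounted at the origin on the work surface. World frame = base frame: x ahead of the robot, y to its left, z up, the work surface at z = 0. Lengths are in m, angles in rad, forces in N, time in s.
With the tool pointing down it reaches from about 0.25 to 0.725 m from the base axis. Payload 4 kg.
Tool frame: the origin (TCP) lies at the very end of the fingers, on their centre line; the grasp point (between the pads) lies 19 mm behind it; y points along the fingers, z is the direction in which the jaws open and shut, and the axes are right-handed (so a half turn about y gives the same grasp; the last joint's range is limited). The gripper opens to 85 mm and grips with 20 to 120 N. Pads are 22 mm wide; open, the fingers measure 114 mm over their backs; the gripper's body (76 mm by 85 mm) begins 54 mm behind the grasp point. The pads swing forward as they close: fully open they stand 13 mm farther back than shut.
Start: joints at [-1.124, 0.241, 0.005, 1.335, 0, 1.571], TCP at [0.216, -0.451, 0.231] pointing down, gripper open.
Joint ranges: [-2.72, 2.72], [-1.05, 1.87], [-1.09, 1.28], [-1.99, 2.15], [-1.42, 1.44], [-3.14, 3.14]. Speed limits (rad/s): [2.79, 2.79, 3.14, 3.14, 3.14, 3.14].

## Interface

Orientations are given as a unit quaternion [x, y, z, w].
In Python, from workcell import bot gives the robot as it stands. The module is installed in compiled form; this text tells all that it offers.
- The arm moves only by the tool move_arm, never from a script. Its argument "increments" is a list of rows, each an object with "grip": the closure, from 0 (fully open) to 1 (shut); "linear": the shift along the tool's x, y, z scaled (see below), a list of three; "twist": the turn about the tool's y scaled (see below). A call has exactly 5 rows; each row shifts and turns the pose as measured when the row begins, along the tool's axes as they then stand; what a row does not reach is not made up. The controller multiplies each number of a shift by 0.2 m and each number of a turn by 2 rad. A row lasts 1/10 s, in which the tool goes at most 50 mm and 8.59 degrees, less where a joint would pass 70% of its speed; a pose out of reach is approached as far as the arm can. A call with a number of a shift or a turn outside -1 to 1 is refused whole. A call with a gripper value outside its range is refused whole. The fingers move at their own pace and stop on an object; the grip force is fixed at half the most. Time passes only in rows, so rows that do not move let the fingers close, or fill a call up. It gives the time, the measured TCP pose, the force and the opening at its end, in the units of the state.
- bot.get_obs(): the state, without advancing time (a new reading comes with each control period).
- bot.camera(name): name is "scene" or "top"; returns (picture, depth): 420x560x3 uint8, blue, green, red; 420x560 float32, m along the optical axis (not along the pixel's ray), 0 where there is no reading.
- bot.camera_params(name): a dict with "camera_matrix" (3x3 intrinsics, pixels), "dist" ([k1, k2, p1, p2, k3] as OpenCV has them; the pictures are not rectified), "rvec" (rotation vector, rad) and "tvec" (3), from world to camera coordinates, as OpenCV has them. Camera axes: x right, y down, z forward; pixel columns grow to the right and rows downward; lengths in m; the calibration is good to about 2 mm. A picture is of the moment at which its call begins. camera_params takes no time and is no camera call.
- bot.job_done(): hands the job in, once; it reports no verdict.
The state is a dict: "clock": time; "joint_pos": joint angles; "joint_vel": joint speeds; "tau": joint torques, N m; "eef_pos": TCP position; "tool_rot": TCP orientation; "ft_force": force on the tool from outside, world axes, zero at the start; "ft_torque": the same for the moment, N m; "grip_width": finger opening in m.
Only numpy, scipy, OpenCV 4.12 (cv2) and the standard library are available. Lean on these libraries where they do the work, as an engineer would, in place of code of your own. Each camera call takes 0.05 s, during which the arm holds its last target. There are 200 camera calls.

## Working session

There is one attempt and no reset: what is moved stays moved. The work goes in short steps, Python scripts to look and compute and a tool call to move; the robot and the scene stay as the last step left them, time stands still between calls to the robot, and variables do not carry over. Pictures are saved under pics/ and viewed, about 8 in all and at most 12, crops included, and the job is handed in when it is done.

Besides the shell and the picture viewer there is one more tool, called after ">>>" in YAML: its name, and indented under it one key for each argument. move_arm: Moves the arm, as the interface text tells. Its arguments: {"type":"object","properties":{"increments":{"type":"array"}},"required":["increments"]}

```bash
mkdir -p pics; cat > h.py <<'E'
from workcell import bot
import numpy as np, cv2
def cam(n):
    p=bot.camera_params(n); K=np.array(p["camera_matrix"],float); d=np.array(p["dist"],float)
    R=cv2.Rodrigues(np.array(p["rvec"],float))[0]; t=np.array(p["tvec"],float).reshape(3)
    return K,d,R,t
def ray(n,uv,z):
    K,d,R,t=cam(n); q=cv2.undistortPoints(np.array(uv,float).reshape(-1,1,2),K,d).reshape(-1,2)
    c=-R.T@t; v=np.c_[q,np.ones(len(q))]@R
    return c+v*((z-c[2])/v[:,2])[:,None]
def proj(n,P):
    K,d,R,t=cam(n); return cv2.projectPoints(np.array(P,float).reshape(-1,1,3),cv2.Rodrigues(R)[0],t,K,d)[0].reshape(-1,2)
def cloud(n,depth):
    K,d,R,t=cam(n); h,w=depth.shape; u,v=np.meshgrid(np.arange(w),np.arange(h))
    q=cv2.undistortPoints(np.stack([u,v],-1).reshape(-1,1,2).astype(float),K,d).reshape(-1,2)
    P=np.c_[q,np.ones(len(q))]*depth.reshape(-1,1)
    return ((P-t)@R).reshape(h,w,3)
E
python3 - <<'E'
from h import *
for n in("scene","top"):
    im,dp=bot.camera(n); cv2.imwrite(f"pics/{n}0.png",im); np.save(f"{n}0.npy",dp)
    K,d,R,t=cam(n); print(n,-R.T@t,(dp>0).mean())
o=bot.get_obs(); print(o["eef_pos"],o["tool_rot"],o["clock"],o["ft_force"],o["grip_width"])
from scipy.spatial.transform import Rotation as Q
print(Q.from_quat(o["tool_rot"]).as_matrix().round(3))
E
```

```text
scene [ 0.95674803 -0.17683554  0.71995064] 0.9959863945578231
top [0.32900579 0.02872707 1.09029089] 0.9962755102040817
[ 0.21577485 -0.45041272  0.23049783] [-0.15680545  0.69019028 -0.68888421  0.15648634] 0.1 [-0.17873359  0.31212003 -0.22882884] 0.08530842904553398
[[-0.902 -0.001  0.432]
 [-0.432  0.002 -0.902]
 [ 0.    -1.    -0.002]]
```

View pics/scene0.png

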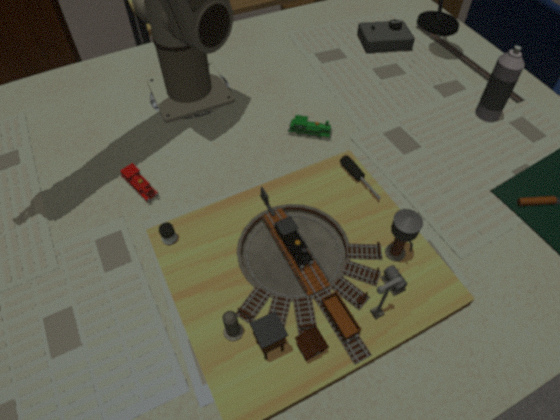

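View pics/top0.png

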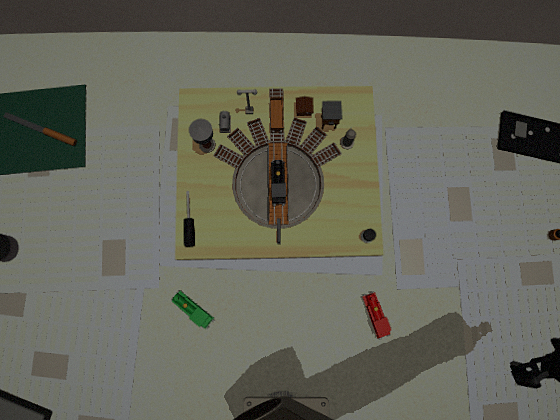

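```bash
python3 - <<'E'
from h import *
im=cv2.imread("pics/scene0.png"); tp=cv2.imread("pics/top0.png")
a=cv2.resize(im[150:370,200:440],None,fx=2.2,fy=2.2,interpolation=cv2.INTER_CUBIC)
b=cv2.resize(tp[80:265,170:300],None,fx=2.1,fy=2.62,interpolation=cv2.INTER_CUBIC)
h=484; b=cv2.resize(tp[80:265,170:300],(340*h//484-70,h*270*185//130//384 if 0 else h)) 
cv2.imwrite("pics/crop1.png",np.clip(np.hstack([a,b[:h]])*1.6,0,255).astype(np.uint8))
C=cloud("top",np.load("top0.npy"))
def m(mask):return C[mask]
z=C[...,2]
# pit: gray low-sat disc
hsv=cv2.cvtColor(tp,cv2.COLOR_BGR2HSV)
g=((hsv[...,1]<60)&(z<0.045)).astype(np.uint8); r=np.zeros_like(g); r[135:235,222:335]=g[135:235,222:335]
cs=max(cv2.findContours(r,cv2.RETR_EXTERNAL,cv2.CHAIN_APPROX_NONE)[0],key=cv2.contourArea)
(c,rad)=cv2.minEnclosingCircle(cs); print("pit px",c,rad,ray("top",[c],0.03))
P=ray("top",cs.reshape(-1,2),0.03); A=np.c_[2*P[:,:2],np.ones(len(P))]; s=np.linalg.lstsq(A,(P[:,:2]**2).sum(1),rcond=None)[0]; print("pit fit",s[:2],np.sqrt(s[2]+s[:2]@s[:2]))
def box(x0,x1,y0,y1,lo,hi,n):
    M=np.zeros(z.shape,bool);M[y0:y1,x0:x1]=True;M&=(z>lo)&(z<hi);q=C[M];print(n,len(q),q.mean(0).round(4) if len(q) else '',q.min(0).round(4) if len(q) else '',q.max(0).round(4) if len(q) else '')
box(180,225,105,160,.085,.2,"tower");box(335,365,120,160,.06,.2,"silo");box(268,290,215,250,.05,.09,"tab");box(262,292,150,205,.06,.1,"loco")
box(268,284,90,135,.045,.08,"wagon"); box(355,380,225,245,.05,.1,"jar")
# board
print(C[250,200],C[250,360],C[95,200],C[95,360],"board z")
print("scene proj check tower", proj("top",[[.5,.1,.03]]))
E
```

```text
pit px (277.20855712890625, 168.59120178222656) 60.40925216674805 [[0.61724077 0.02748065 0.03      ]]
pit fit [0.60162635 0.02681376] 0.11832132638683454
tower 489 [0.6709 0.1951 0.1358] [0.6491 0.1723 0.1037] [0.7013 0.2213 0.1484]
silo 150 [ 0.6875 -0.1337  0.0869] [ 0.6736 -0.1513  0.0602] [ 0.72   -0.1033  0.1022]
tab 39 [0.4538 0.0216 0.0614] [0.4401 0.0191 0.0544] [0.4688 0.0239 0.0662]
loco 467 [0.5745 0.0254 0.0691] [0.5297 0.0092 0.0601] [0.6292 0.041  0.0832]
wagon 418 [0.7481 0.0308 0.051 ] [0.7051 0.0152 0.045 ] [0.7863 0.0472 0.0674]
jar 129 [ 0.4575 -0.1809  0.0651] [ 0.4446 -0.1943  0.0506] [ 0.4711 -0.1685  0.0709]
[0.42155826 0.20120839 0.03431312] [ 0.4267273  -0.16623159  0.02815459] [0.80299825 0.22034787 0.02766032] [ 0.80970277 -0.17487397  0.0290048 ] board z
scene proj check tower [[245.27619366 217.02190549]]
```

View pics/crop1.png

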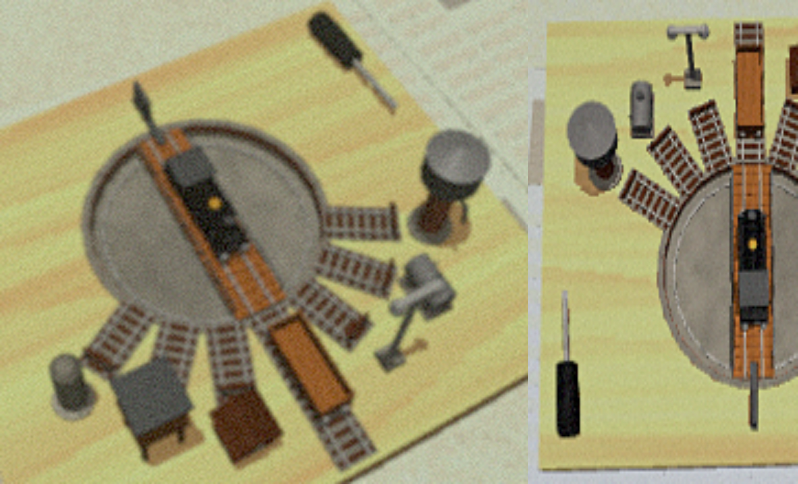

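The scene shows the turntable with the loco's bridge along x and the tab at the near end, top px (279,235). 

Possible tower lookalikes, by top px:
- **Round tank with cone on a brick column:** (201,132), scene (405,228)
- **Slim silo:** (347,137)
- **Lying tank:** (224,120)
- **Bunker:** (330,112)
- **Hut:** (303,105)
- **Lamp mast:** (246,100)

The crop confirms (201,132) is the tower. It lies about 60° CCW from the bridge, at the outermost left road, 195 mm from the pivot. That is three notches CCW, so the tab must move toward −y and be pushed from its +y side. I'll travel high with the fingers closing.

>>> move_arm:
  increments:
    - {"grip": 1, "linear": [-0.18, 0, -0.15], "twist": 0}
    - {"grip": 1, "linear": [-0.18, 0, -0.15], "twist": 0}
    - {"grip": 1, "linear": [-0.18, 0, -0.15], "twist": 0}
    - {"grip": 1, "linear": [-0.18, 0, -0.15], "twist": 0}
    - {"grip": 1, "linear": [-0.18, 0, -0.15], "twist": 0}

```text
clock: 0.6
eef_pos: [0.314, -0.2354, 0.2274]
tool_rot: [-0.153, 0.692, -0.689, 0.151]
ft_force: [0.7, 0.4, 0.3]
grip_width: 0.0123
```

>>> move_arm:
  increments:
    - {"grip": 1, "linear": [-0.18, 0, -0.15], "twist": 0}
    - {"grip": 1, "linear": [-0.18, 0, -0.15], "twist": 0}
    - {"grip": 1, "linear": [-0.18, 0, -0.15], "twist": 0}
    - {"grip": 1, "linear": [-0.18, 0, -0.15], "twist": 0}
    - {"grip": 1, "linear": [-0.18, 0, -0.15], "twist": 0}

```text
clock: 1.1
eef_pos: [0.4153, -0.0143, 0.2271]
tool_rot: [-0.152, 0.692, -0.689, 0.15]
ft_force: [1.1, -1.2, -0.1]
grip_width: -0.0002
```

>>> move_arm:
  increments:
    - {"grip": 1, "linear": [-0.12, 0, -0.105], "twist": 0}
    - {"grip": 1, "linear": [-0.12, 0, -0.105], "twist": 0}
    - {"grip": 1, "linear": [-0.12, 0, -0.105], "twist": 0}
    - {"grip": 1, "linear": [0, 0, 0], "twist": 0.07}
    - {"grip": 1, "linear": [0, 0, 0], "twist": 0.07}

```text
clock: 1.6
eef_pos: [0.4564, 0.0794, 0.2248]
tool_rot: [-0.061, 0.708, -0.701, 0.056]
ft_force: [0.0, -0.3, -0.3]
grip_width: 0.0003
```

>>> move_arm:
  increments:
    - {"grip": 1, "linear": [0, 0, 0], "twist": 0.07}
    - {"grip": 1, "linear": [0, 0.15, 0], "twist": 0}
    - {"grip": 1, "linear": [0, 0.15, 0], "twist": 0}
    - {"grip": 1, "linear": [0, 0.15, 0], "twist": 0}
    - {"grip": 1, "linear": [0, 0, 0], "twist": 0}

```text
clock: 2.1
eef_pos: [0.4584, 0.045, 0.1314]
tool_rot: [-0.029, 0.72, -0.693, 0.022]
ft_force: [-0.4, 0.5, -0.5]
grip_width: -0.0002
```

```bash
cat > st.py <<'E'
from h import *
from scipy.spatial.transform import Rotation as Q
o=bot.get_obs(); R=Q.from_quat(o["tool_rot"]).as_matrix(); p=o["eef_pos"]
T=np.array([.4538,.0216,.049]); e=np.array([.9995,.031,0])
print(p.round(4),o["clock"],"z ang",np.degrees(np.arctan2(R[1,2],R[0,2])).round(1),"F",np.round(o["ft_force"],1),"tab in tool",(R.T@(T-p)).round(4),"tool down",R[:,1].round(3))
E
python3 st.py
```

```text
[0.4584 0.045  0.1314] 2.1 z ang -85.8 F [-0.4  0.5 -0.5] tab in tool [0.0056 0.0815 0.0263] tool down [-0.011  0.039 -0.999]
```

>>> move_arm:
  increments:
    - {"grip": 1, "linear": [0, 0, -0.07], "twist": 0}
    - {"grip": 1, "linear": [0, 0, -0.07], "twist": 0}
    - {"grip": 1, "linear": [0, 0, 0], "twist": 0}
    - {"grip": 1, "linear": [0, 0, 0], "twist": 0}
    - {"grip": 1, "linear": [0, 0, 0], "twist": 0}

```text
clock: 2.6
eef_pos: [0.4603, 0.0599, 0.1374]
tool_rot: [-0.035, 0.725, -0.687, 0.032]
ft_force: [0.7, -0.5, 0.1]
grip_width: -0.0001
```

```bash
python3 st.py
```

```text
[0.4603 0.0599 0.1374] 2.6 z ang -84.5 F [ 0.7 -0.5  0.1] tab in tool [0.0099 0.0863 0.0422] tool down [-0.007  0.053 -0.999]
```

>>> move_arm:
  increments:
    - {"grip": 1, "linear": [0.02, 0.1, -0.03], "twist": 0}
    - {"grip": 1, "linear": [0.02, 0.1, -0.02], "twist": 0}
    - {"grip": 1, "linear": [0.02, 0.1, 0], "twist": 0}
    - {"grip": 1, "linear": [0, 0.05, 0], "twist": 0}
    - {"grip": 1, "linear": [0, 0, 0], "twist": 0}

```text
clock: 3.1
eef_pos: [0.4517, 0.0656, 0.0701]
tool_rot: [-0.036, 0.727, -0.685, 0.039]
ft_force: [0.4, -0.5, -0.2]
grip_width: 0.0001
```

```bash
python3 st.py
```

```text
[0.4517 0.0656 0.0701] 3.1 z ang -83.9 F [ 0.4 -0.5 -0.2] tab in tool [0.0027 0.0184 0.0452] tool down [ 0.002  0.06  -0.998]
```

>>> move_arm:
  increments:
    - {"grip": 1, "linear": [0, 0.05, 0], "twist": 0}
    - {"grip": 1, "linear": [0, 0.05, 0], "twist": 0}
    - {"grip": 1, "linear": [0, 0.03, 0], "twist": 0.02}
    - {"grip": 1, "linear": [0, 0, 0], "twist": 0}
    - {"grip": 1, "linear": [0, 0, 0], "twist": 0}

```text
clock: 3.6
eef_pos: [0.4556, 0.0556, 0.0441]
tool_rot: [-0.025, 0.731, -0.682, 0.03]
ft_force: [0.4, -0.0, 0.2]
grip_width: 0.0003
```

```bash
python3 st.py; python3 - <<'E'
from h import *
im,_=bot.camera("scene"); tp,_=bot.camera("top")
a=cv2.resize(im[130:310,180:360],(480,480),interpolation=cv2.INTER_CUBIC)
b=cv2.resize(tp[160:280,220:300],(320,480),interpolation=cv2.INTER_CUBIC)
cv2.imwrite("pics/c2.png",np.clip(np.hstack([a,b])*1.6,0,255).astype(np.uint8))
E
```

```text
[0.4556 0.0556 0.0441] 3.6 z ang -85.5 F [ 0.4 -0.   0.2] tab in tool [ 0.0043 -0.0072  0.0334] tool down [ 0.005  0.069 -0.998]
```

View pics/c2.png

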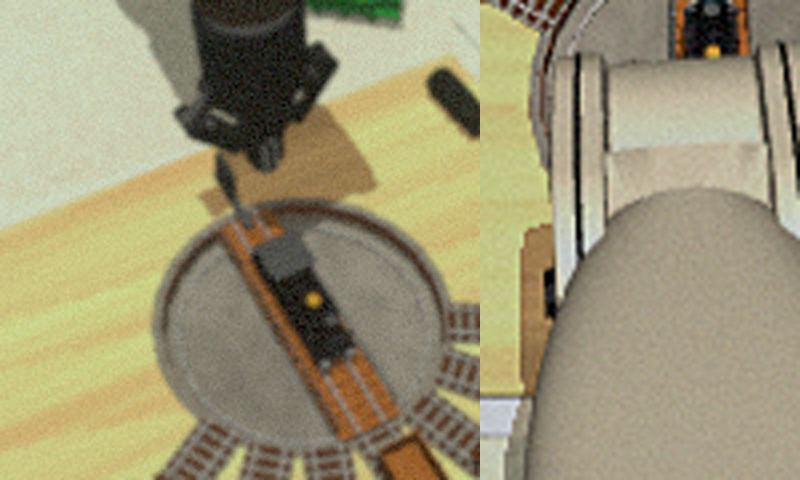

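The scene crop shows the shut fingers at crop (265,160), just +y of the tab at (228,180), with a clear gap. The gripper's knuckles flare out above the tab, so I'll check their height before pushing.

```bash
python3 - <<'E'
from h import *
im,d=bot.camera("scene"); C=cloud("scene",d); o=bot.get_obs(); p=o["eef_pos"]
M=(abs(C[...,0]-p[0])<.06)&(abs(C[...,1]-p[1])<.08)&(C[...,2]>.04)&(C[...,2]<.16)&(d>0)
q=C[M]
for y0 in np.arange(-.03,.14,.01):
    s=q[(q[:,1]>=y0)&(q[:,1]<y0+.01)]
    if len(s): print(round(y0,2),len(s),"zmin/max",s[:,2].min().round(3),s[:,2].max().round(3),"x",s[:,0].min().round(3),s[:,0].max().round(3), "z>.07 min",(s[s[:,2]>.07,2].min() if (s[:,2]>.07).any() else 0))
E
```

```text
-0.02 24 zmin/max 0.127 0.135 x 0.449 0.472 z>.07 min 0.12727785092638252
-0.01 88 zmin/max 0.04 0.141 x 0.448 0.515 z>.07 min 0.11733715475172415
0.0 125 zmin/max 0.043 0.159 x 0.45 0.512 z>.07 min 0.10650935388548305
0.01 161 zmin/max 0.04 0.16 x 0.444 0.493 z>.07 min 0.09410904591235293
0.02 137 zmin/max 0.041 0.158 x 0.444 0.473 z>.07 min 0.08679483659184681
0.03 150 zmin/max 0.058 0.154 x 0.446 0.477 z>.07 min 0.07009523130256179
0.04 136 zmin/max 0.041 0.147 x 0.452 0.514 z>.07 min 0.07006658675664984
0.05 175 zmin/max 0.049 0.15 x 0.447 0.476 z>.07 min 0.07000672760286755
0.06 98 zmin/max 0.05 0.153 x 0.461 0.475 z>.07 min 0.07040704109391842
0.07 58 zmin/max 0.089 0.15 x 0.453 0.467 z>.07 min 0.08853588853006414
0.08 108 zmin/max 0.096 0.16 x 0.444 0.467 z>.07 min 0.09638566998520631
0.09 90 zmin/max 0.106 0.149 x 0.439 0.466 z>.07 min 0.10630170706546714
0.1 62 zmin/max 0.121 0.144 x 0.439 0.465 z>.07 min 0.12087499855242868
```

>>> move_arm:
  increments:
    - {"grip": 1, "linear": [0.01, -0.004, 0.03], "twist": 0}
    - {"grip": 1, "linear": [0.01, -0.004, 0.03], "twist": 0}
    - {"grip": 1, "linear": [0, -0.004, 0.03], "twist": 0}
    - {"grip": 1, "linear": [0, -0.002, 0.03], "twist": 0}
    - {"grip": 1, "linear": [0, -0.002, 0.03], "twist": -0.01}

```text
clock: 4.25
eef_pos: [0.4536, 0.0248, 0.0464]
tool_rot: [-0.032, 0.731, -0.68, 0.039]
ft_force: [-0.3, 2.4, 0.1]
grip_width: -0.0002
```

```bash
cat >> st.py <<'E'
piv=np.array([.582,.0255]); r=p[:2]-piv
# contact face of fingers 14.5mm along tool z; radius from pivot and bridge angle implied (tab half thickness 3)
c=p[:2]+.0145*R[:2,2]/np.linalg.norm(R[:2,2]); v=piv-c
th=np.degrees(np.arctan2(v[1],v[0]))-np.degrees(.003/np.linalg.norm(v))-1.8
print("contact radius",np.linalg.norm(v).round(4),"bridge ang if touching (deg)",th.round(1),"square z ang",round(-88.2+th,1), "z_tool",R[:,2].round(3))
E
python3 st.py
```

```text
[0.4536 0.0248 0.0464] 4.25 z ang -84.2 F [-0.3  2.4  0.1] tab in tool [ 0.0001 -0.0029  0.003 ] tool down [ 0.006  0.072 -0.997]
contact radius 0.1278 bridge ang if touching (deg) 3.6 square z ang -84.6 z_tool [ 0.101 -0.992 -0.071]
```

>>> move_arm:
  increments:
    - {"grip": 1, "linear": [0, -0.002, 0.025], "twist": -0.02}
    - {"grip": 1, "linear": [0, -0.002, 0.025], "twist": -0.02}
    - {"grip": 1, "linear": [0, -0.002, 0.025], "twist": -0.02}
    - {"grip": 1, "linear": [0, -0.002, 0.025], "twist": -0.02}
    - {"grip": 1, "linear": [0, -0.002, 0.025], "twist": -0.02}

```text
clock: 4.75
eef_pos: [0.4576, -0.0028, 0.0466]
tool_rot: [-0.103, 0.723, -0.673, 0.114]
ft_force: [-0.0, 1.2, -0.2]
grip_width: 0.0002
```

```bash
python3 st.py
```

```text
[ 0.4576 -0.0028  0.0466] 4.75 z ang -72.3 F [-0.   1.2 -0.2] tab in tool [-0.0038 -0.0007 -0.0245] tool down [ 0.005  0.073 -0.997]
contact radius 0.1272 bridge ang if touching (deg) 16.2 square z ang -72.0 z_tool [ 0.303 -0.951 -0.068]
```

Tracking well, so I'll continue.

>>> move_arm:
  increments:
    - {"grip": 1, "linear": [0, -0.002, 0.025], "twist": -0.02}
    - {"grip": 1, "linear": [0, -0.002, 0.025], "twist": -0.02}
    - {"grip": 1, "linear": [0, -0.002, 0.025], "twist": -0.02}
    - {"grip": 1, "linear": [0, -0.002, 0.025], "twist": -0.02}
    - {"grip": 1, "linear": [0, -0.002, 0.025], "twist": -0.02}

```text
clock: 5.25
eef_pos: [0.4658, -0.0275, 0.0466]
tool_rot: [-0.172, 0.709, -0.657, 0.188]
ft_force: [-0.0, 1.3, 0.3]
grip_width: 0.0002
```

```bash
python3 st.py
```

```text
[ 0.4658 -0.0275  0.0466] 5.25 z ang -60.4 F [-0.   1.3  0.3] tab in tool [-0.0138  0.0013 -0.0487] tool down [ 0.002  0.077 -0.997]
contact radius 0.1273 bridge ang if touching (deg) 27.9 square z ang -60.3 z_tool [ 0.493 -0.868 -0.066]
```

>>> move_arm:
  increments:
    - {"grip": 1, "linear": [0, -0.002, 0.025], "twist": -0.02}
    - {"grip": 1, "linear": [0, -0.002, 0.025], "twist": -0.02}
    - {"grip": 1, "linear": [0, -0.002, 0.025], "twist": -0.02}
    - {"grip": 1, "linear": [0, -0.002, 0.025], "twist": -0.02}
    - {"grip": 1, "linear": [0, -0.002, 0.025], "twist": -0.02}

```text
clock: 5.75
eef_pos: [0.4799, -0.0517, 0.047]
tool_rot: [-0.239, 0.686, -0.636, 0.26]
ft_force: [-0.7, 2.5, -0.4]
grip_width: -0.0001
```

```bash
python3 st.py
```

```text
[ 0.4799 -0.0517  0.047 ] 5.75 z ang -48.6 F [-0.7  2.5 -0.4] tab in tool [-0.0289  0.0036 -0.0722] tool down [ 0.002  0.077 -0.997]
contact radius 0.1278 bridge ang if touching (deg) 40.4 square z ang -47.8 z_tool [ 0.661 -0.748 -0.056]
```

>>> move_arm:
  increments:
    - {"grip": 1, "linear": [0, -0.002, 0.025], "twist": -0.02}
    - {"grip": 1, "linear": [0, -0.002, 0.025], "twist": -0.02}
    - {"grip": 1, "linear": [0, -0.002, 0.025], "twist": -0.02}
    - {"grip": 1, "linear": [0, -0.002, 0.025], "twist": -0.02}
    - {"grip": 1, "linear": [0, -0.002, 0.025], "twist": -0.02}

```text
clock: 6.25
eef_pos: [0.496, -0.0703, 0.047]
tool_rot: [-0.304, 0.658, -0.606, 0.329]
ft_force: [-0.1, -0.4, -0.8]
grip_width: -0.0004
```

```bash
python3 st.py
```

```text
[ 0.496  -0.0703  0.047 ] 6.25 z ang -36.6 F [-0.1 -0.4 -0.8] tab in tool [-0.0483  0.0056 -0.0887] tool down [-0.002  0.081 -0.997]
contact radius 0.1282 bridge ang if touching (deg) 51.4 square z ang -36.8 z_tool [ 0.801 -0.596 -0.05 ]
```

The force has dropped to zero, so it seems to have clicked ahead. I'll back off a little along −z and look.

>>> move_arm:
  increments:
    - {"grip": 1, "linear": [0, 0, -0.05], "twist": 0}
    - {"grip": 1, "linear": [0, 0, -0.05], "twist": 0}
    - {"grip": 1, "linear": [0, 0, -0.05], "twist": 0}
    - {"grip": 1, "linear": [0, 0, 0], "twist": 0}
    - {"grip": 1, "linear": [0, 0, 0], "twist": 0}

```text
clock: 6.75
eef_pos: [0.4686, -0.0518, 0.0485]
tool_rot: [-0.304, 0.658, -0.606, 0.328]
ft_force: [-0.1, -0.3, -0.6]
grip_width: 0.0002
```

```bash
python3 st.py; python3 - <<'E'
from h import *
im,_=bot.camera("scene")
cv2.imwrite("pics/c3.png",np.clip(cv2.resize(im[130:370,170:450],(700,600),interpolation=cv2.INTER_CUBIC)*1.5,0,255).astype(np.uint8))
E
```

```text
[ 0.4686 -0.0518  0.0485] 6.75 z ang -36.8 F [-0.1 -0.3 -0.6] tab in tool [-0.0496  0.0055 -0.0557] tool down [-0.003  0.081 -0.997]
contact radius 0.1332 bridge ang if touching (deg) 37.1 square z ang -51.1 z_tool [ 0.8   -0.598 -0.051]
```

View pics/c3.png

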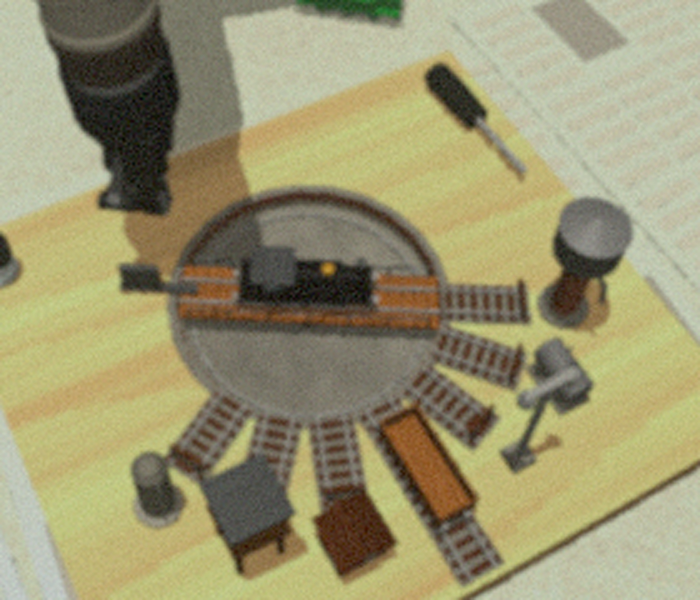

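The crop shows the bridge in line with the tower's road: the bridge end at (440,300) meets the rails that run to the tower at (570,300). The loco is still on its rails and the hand is clear of the tab. I'll take the hand away upward.

>>> move_arm:
  increments:
    - {"grip": 1, "linear": [0, -0.1, -0.05], "twist": 0}
    - {"grip": 1, "linear": [0, -0.2, -0.05], "twist": 0}
    - {"grip": 1, "linear": [0, -0.2, 0], "twist": 0}
    - {"grip": 1, "linear": [0, -0.2, 0], "twist": 0}
    - {"grip": 1, "linear": [0, -0.1, 0], "twist": 0}

```text
clock: 7.3
eef_pos: [0.45, -0.052, 0.2111]
tool_rot: [-0.307, 0.66, -0.604, 0.325]
ft_force: [-0.2, 0.1, -0.1]
grip_width: 0.0001
```

>>> move_arm:
  increments:
    - {"grip": 1, "linear": [-0.05, 0, -0.2], "twist": 0}
    - {"grip": 1, "linear": [0, 0, -0.2], "twist": 0}
    - {"grip": 1, "linear": [0, 0, -0.2], "twist": 0}
    - {"grip": 1, "linear": [0, 0, 0], "twist": 0}
    - {"grip": 1, "linear": [0, 0, 0], "twist": 0}

```text
clock: 7.8
eef_pos: [0.3628, 0.0291, 0.2238]
tool_rot: [-0.301, 0.657, -0.607, 0.329]
ft_force: [0.5, 0.7, 0.0]
grip_width: -0.0003
```

```bash
python3 st.py|head -1; python3 - <<'E'
from h import *
im,d=bot.camera("top"); C=cloud("top",d)
cv2.imwrite("pics/c4.png",np.clip(cv2.resize(im[75:275,165:400],(700,596),interpolation=cv2.INTER_CUBIC)*1.5,0,255).astype(np.uint8))
hsv=cv2.cvtColor(im,cv2.COLOR_BGR2HSV)
piv=np.array([.582,.0255]); r=C[...,:2]-piv; rr=np.hypot(r[...,0],r[...,1])
M=(rr<.098)&(hsv[...,1]>110)&(hsv[...,0]<20)&(hsv[...,2]>60)&(C[...,2]<.05)
q=r[M]; w,V=np.linalg.eigh(np.cov(q.T)); print("bridge deg",np.degrees(np.arctan2(*V[::-1,1]))-1.8,len(q),q.mean(0))
M=(C[...,2]>.062)&(rr<.08); q=C[M]; w,V=np.linalg.eigh(np.cov(q[:,:2].T)); print("loco",q.mean(0),np.degrees(np.arctan2(*V[::-1,1]))-1.8)
E
```

```text
[0.3628 0.0291 0.2238] 7.8 z ang -36.9 F [0.5 0.7 0. ] tab in tool [-0.0371  0.174   0.0852] tool down [ 0.004  0.081 -0.997]
bridge deg 58.84427924325957 648 [0.00040787 0.00297706]
loco [0.57857265 0.01918837 0.07011341] 61.62621143088233
```

View pics/c4.png

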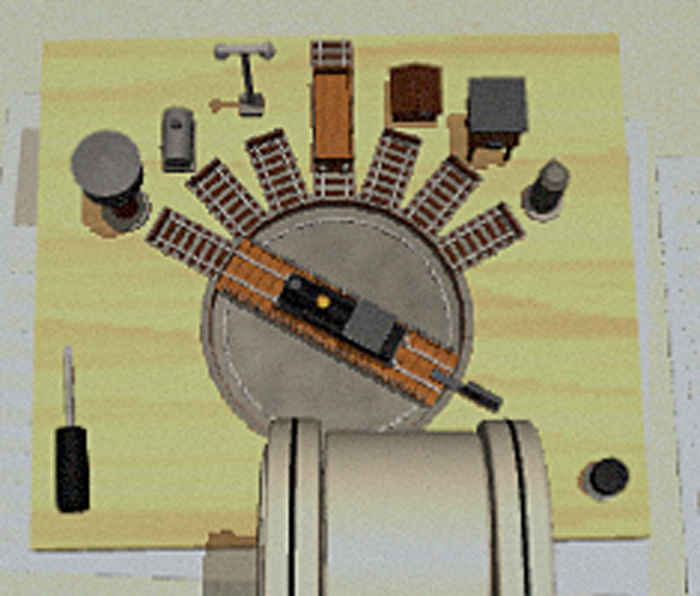

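The top view shows the bridge rails at (235,265) continuing into the tower's road at (185,240). The loco sits centred on the rails, and the wagon, jar and screwdriver are where they were. I'll hand the job in.

```bash
python3 -c "
from workcell import bot
print(bot.job_done())"
```

```text
the job is handed in; nothing more can be done
None
```

The bridge now lines up with the water tower's road, and the job is handed in. I pushed the tab with the shut fingers, without gripping it, three notches counter-clockwise. The contact force read 2.5 N or less at the checks during the push, and it dropped to zero once the bridge clicked ahead. I then backed the hand off and lifted it clear, at about 7.8 s on the clock.

- **Bridge angle:** I measured about 59° from the deck's colour in the top picture, against a nominal 60°. In both views its rails run straight on into the tower's road.
- **Loco:** it stands on the rails over the pivot. Its measured heading is about 62°, roughly 3° from the bridge figure; I put that down to the crude mask measurement, since the picture shows it square on the rails.
- **Wagon, paint jar and screwdriver:** by eye they are where they were.
- **Hand:** it touches nothing.

The hand drifted to about 4.6° of tilt during the approach and push; it caused no contact.

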